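# Refit the dust extractor's filter cover

## Robot

A 6-joint arm with a two-finger parallel gripper is mounted at the origin on the work surface. World frame = base frame: x ahead of the robot, y to its left, z up, the work surface at z = 0. Lengths are in m, angles in rad, forces in N, time in s.
With the tool pointing down it reaches from about 0.3 to 0.825 m from the base axis. Payload 5.4 kg.
Tool frame: the origin (TCP) lies at the very end of the fingers, on their centre line; the grasp point (between the pads) lies 19 mm behind it; z points along the fingers, x is the direction in which the jaws open and shut, and the axes are right-handed (so a half turn about z gives the same grasp; the last joint's range is limited). The gripper opens to 92 mm and grips with 3 to 60 N. Pads are 20 mm wide; open, the fingers measure 128 mm over their backs; the gripper's body (75 mm by 189 mm) begins 69 mm behind the grasp point.
Start: joints at [1.133, 0.158, 1.597, -0, 1.386, -0.21], TCP at [0.13, 0.56, 0.183] pointing down, gripper open.
Joint ranges: [-2.91, 2.91], [-0.94, 2.29], [0.18, 2.7], [-1.29, 4.43], [0.17, 2.64], [-3, 3]. Speed limits (rad/s): [2.57, 2.57, 3.14, 3.14, 3.14, 3.14].

## Interface

Orientations are given as a rotation vector (axis times angle).
In Python, from workcell import bot gives the robot as it stands. Calls block until the motion is done:
- bot.goto(position, orientation): joint-space move of the TCP to a pose.
- bot.line_to(position, rot=None, max_speed=0.15): straight line of the TCP; rot=None keeps the orientation; max_speed is the mean speed in m/s.
- bot.set_joints(angles): joint-space move.
- bot.set_gripper(opening, newtons=None): opening from 0.0 (shut) to 1.0 (fully open); newtons is the grip in N (None keeps the last); returns when the fingers have stopped.
- bot.hold(seconds).
- bot.inverse_kinematics(position, orientation): joint angles nearest the present ones, or None.
- bot.read_camera(name): name is "side" or "top"; returns a dict with "pixels" (480x640x3 uint8, blue, green, red), "fx", "fy", "cx", "cy" (pixels), "R" (3x3) and "t" (3): a world point X has camera coordinates R X + t. Camera axes: x right, y down, z forward; pixel columns grow to the right and rows downward; lengths in m; the calibration is good to about 2 mm. A picture is of the moment at which its call begins. There is no depth.
A pose or a line that the arm cannot do raises bot.MotionError and nothing moves.
- bot.job_done(): hands the job in, once; it reports no verdict.
Readings, each from a call of its own:
- bot.current_clock(): time.
- bot.current_joints(): joint angles.
- bot.current_joint_vel(): joint speeds.
- bot.current_effort(): joint torques, N m.
- bot.current_ee_pos(): TCP position.
- bot.current_tool_rot(): TCP orientation.
- bot.current_contact_force(): force on the tool from outside, world axes, zero at the start.
- bot.current_ft_torque(): the same for the moment, N m.
- bot.current_opening(): opening from 0.0 (shut) to 1.0 (fully open).
Only numpy, scipy, OpenCV 4.12 (cv2) and the standard library are available. Lean on these libraries where they do the work, as an engineer would, in place of code of your own. Each camera call takes 0.05 s, during which the arm holds its last target.

## Task

Hang the aluminium filter cover on the open bench dust extractor by dropping its hooked back edge over the extractor's horizontal bar, with its front edge resting on the springy red seal; only then turn the yellow quarter-turn fastener until its slot lines up with the red marks on the cover, so that its foot can drop through the slot in the frame. Then press the cover's front fully down onto the frame and keep it pressed: finish while still holding it down, without turning the fastener away again. Leave the round inkstone, the whetstone and the brush where they lie.

Things in the scene. Friction and masses are not known exactly. Their poses are not given: they have to be found in the camera images.
- extractor: Fixed dark-green bench dust extractor on either side of the bench: open box, x -121 to +62, 162 wide (y), rim 85 above the bench, hanging bar behind it. Origin on the bench; x points from front to bar, z up. Cover fully home: its frame has the same x, y and yaw as this one, underside at z 85. Four guide ears (x -80 and +35, inner faces y +-83, tops z 112, leaning out) centre the cover's sides.
- bar_mid (a point): Middle of the extractor's horizontal hanging bar, on its axis: steel bar 12 in diameter, 176 long along the extractor's y, top at z 85 (level with the rim), at x 95 in the extractor's frame; 27 of free space between it and the box. Axes as the extractor's.
- catch_slot (a point): Centre of the mouth of the slot in the aluminium catch plate in the front of the extractor, 13 below the rim, at x -65 in its frame: 58 long (along the extractor's x) by 20 wide, plate 4 thick. The fastener's foot (44 by 7) passes only when it lies along x.
- seal_top (a point): Middle of the top of the springy brick-red rubber seal strip (120 wide, at x -101 in the extractor's frame). It stands 12 proud of the rim and carries the unpressed cover's front edge; its push grows from 3.6 N to 9 N when flush, so pressing the cover home takes about 10 N at the fastener; then the rim is a hard stop. It springs back when let go.
- cover_handle (a point): Centre of the black handle of the loose aluminium cover (plate 220 x, 160 y, 5 thick, 0.45 kg). Cover frame: origin in the underside, x towards the hooked edge, z up; this point: same axes, at x 8, y 0, z 35. Handle bar 14 (x) by 70 (y) by 14 high, 23 free under it: grip from above, fingers closing along x; the cover hangs level. It starts level, underside 40 above the bench, on a wooden rest.
- cover_hook (a point): Point midway between the two downward lips of the cover's hooked back edge, at x 95, y 0, z -6 in the cover frame. Lips 120 wide (y), 4 thick, 20 deep below the plate, 20 apart inside, so the 12 bar fits with 4 to spare each side. When hung this point lies on the bar's axis within a few mm.
- cover_front (a point): Middle of the cover's front lower edge, at x -108, y 0, z 0 in the cover frame; about 97 above the bench while the hung cover rests on the seal, 85 when pressed flush on the frame.
- fastener_grip (a point): Grip point on the axis of the yellow quarter-turn fastener, at x -65, y 0, z 30 in the cover frame; x axis along its grip bar. Bar 44 long, 12 wide, from 9 to 41 above the cover's underside, black slot line along its top, on a dark disc 38 across (top 9 above the underside). A steel foot 44 by 7, parallel to the bar, hangs under the cover, reaching 23 below the underside.
- fastener (a joint): Angle of the fastener in the cover (rad): 0 when its slot and foot lie along the cover's x axis, in line with the two red marks; positive counter-clockwise seen from above; range -1.57 to 1.57, light friction (0.04 N m), stays where it is left. It starts at 0.6 to 1.35.
- inkstone: Loose round slate inkstone blank 106 across, 22 high, 0.55 kg; origin under its centre. Bystander.
- whetstone: Loose pale whetstone 100 by 32 by 22; origin under its centre. Bystander.
- brush: Loose bench brush lying along its x axis, under 40 high. Bystander.

How it is judged:
On the way, in this order (a step that is already met when the one before it is completed fails the run):
1. the cover hangs with its hooked edge over the bar, its front on the seal, fastener not yet in line (x of cover_hook in the frame of extractor between 0.086 and 0.104 m and y of cover_hook in the frame of extractor between -0.012 and 0.012 m and z of cover_hook in the frame of extractor between 0.073 and 0.086 m and angle between cover_handle's own z axis and vertical below 0.15 rad and z of cover_front in the frame of extractor below 0.105 m and value of joint fastener above 0.3 rad), for 0.2 s.
2. with the cover hung on the bar, the fastener's slot is turned into line with the red marks (within 0.2 rad) (x of cover_hook in the frame of extractor between 0.086 and 0.104 m and y of cover_hook in the frame of extractor between -0.012 and 0.012 m and z of cover_hook in the frame of extractor between 0.073 and 0.09 m and angle between cover_handle's own z axis and vertical below 0.15 rad and value of joint fastener between -0.2 and 0.2 rad), for 0.2 s.
At the end, for the whole second after the job is handed in: Hooked edge over the bar (hook point within 9 mm of its axis along x, 12 mm sideways, at most 7 mm high), fastener within 0.2 rad of the red marks, front edge within 3.5 mm of flush on the frame, and the gripper still holding it with at least 3 N, at rest (x of cover_hook in the frame of extractor between 0.086 and 0.104 m and y of cover_hook in the frame of extractor between -0.012 and 0.012 m and z of cover_hook in the frame of extractor between 0.073 and 0.086 m and angle between cover_handle's own z axis and vertical below 0.15 rad and value of joint fastener between -0.2 and 0.2 rad and z of cover_front in the frame of extractor below 0.0885 m and contact force between any of the fingers, the arm and cover above 3 N and linear speed of cover below 0.02 m/s); the arm keeps its last pose, push and grip.
It fails at once if the inkstone is disturbed (shifted more than 25 mm) (distance of inkstone from where it was at the start of the episode above 0.025 m).
It fails at once if the whetstone is disturbed (shifted more than 25 mm) (distance of whetstone from where it was at the start of the episode above 0.025 m).
It fails at once if the brush is disturbed (shifted more than 25 mm) (distance of brush from where it was at the start of the episode above 0.025 m).
It also fails if it takes over 54 s, if anything falls off the work surface, if the arm or the gripper's body presses on something with over 40 N, if the wrist force passes 120 N, or if a joint passes its speed limit or range.

## Working session

There is one attempt and no reset: what is moved stays moved. The work goes in short steps, each a Python script; the robot and the scene stay as the last script left them, time stands still between calls to the robot, and variables do not carry over. Pictures are saved under pics/ and viewed, and the job is handed in when it is done.

```bash
mkdir -p pics; ls; python3 - <<'E'
from workcell import bot
import cv2,numpy as np
for n in ("top","side"):
    c=bot.read_camera(n); cv2.imwrite(f"pics/{n}0.png",c["pixels"])
    print(n,c["fx"],c["fy"],c["cx"],c["cy"],np.array(c["R"]).round(4).tolist(),np.array(c["t"]).round(4).tolist(), (-np.array(c["R"]).T@c["t"]).round(3))
print(bot.current_clock(),bot.current_tool_rot(),bot.current_opening())
E
```

```text
pics
top 489.0064245449902 489.0064245449902 319.0022917941092 255.10549931345028 [[-0.0031, -1.0, 0.0013], [-0.9917, 0.0029, -0.1288], [0.1288, -0.0017, -0.9917]] [-0.0024, 0.6125, 0.9795] [ 0.481 -0.002  1.05 ]
side 521.6213105916677 521.6213105916677 320.02615198945125 237.11987068812073 [[0.6952, -0.7187, 0.0091], [-0.4465, -0.4417, -0.7782], [0.5633, 0.537, -0.628]] [-0.4277, 0.3274, 0.8065] [-0.011 -0.596  0.765]
0.1 [ 2.45887348e+00  1.95419949e+00 -2.33078581e-03] 0.9967934808327852
```

View pics/top0.png

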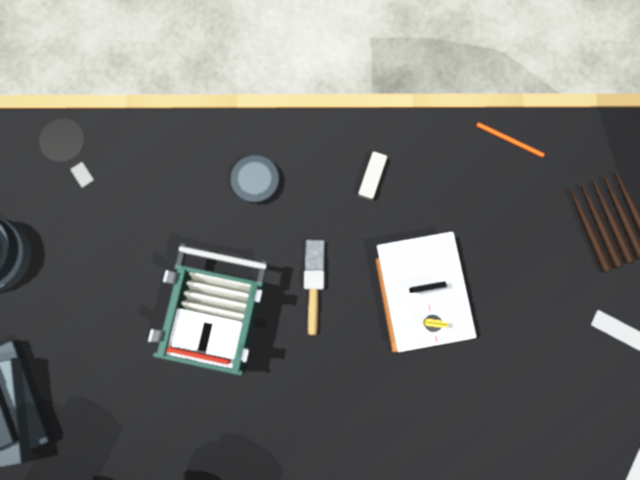

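View pics/side0.png

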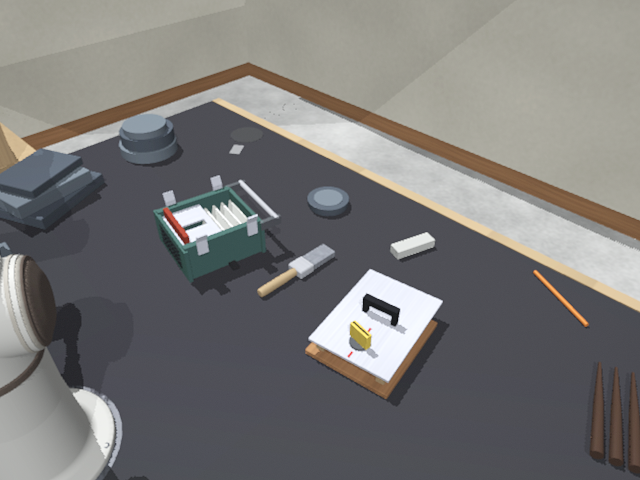

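```bash
python3 - <<'E'
import cv2
a=cv2.imread("pics/top0.png")
cv2.imwrite("pics/c1.png",cv2.resize(a[225:385,140:280],None,fx=5,fy=5,interpolation=cv2.INTER_CUBIC)[:800] [:600*2])
cv2.imwrite("pics/c1.png",cv2.resize(a[235:385,140:280],None,fx=4,fy=4,interpolation=cv2.INTER_CUBIC))
cv2.imwrite("pics/c2.png",cv2.resize(a[220:370,360:500],None,fx=4,fy=4,interpolation=cv2.INTER_CUBIC))
b=cv2.imread("pics/side0.png")
cv2.imwrite("pics/c3.png",cv2.resize(b[170:290,140:290],None,fx=5,fy=5,interpolation=cv2.INTER_CUBIC))
cv2.imwrite("pics/c4.png",cv2.resize(b[260:400,300:450],None,fx=4,fy=4,interpolation=cv2.INTER_CUBIC))
E
```

```text
(no output)
```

View pics/c1.png

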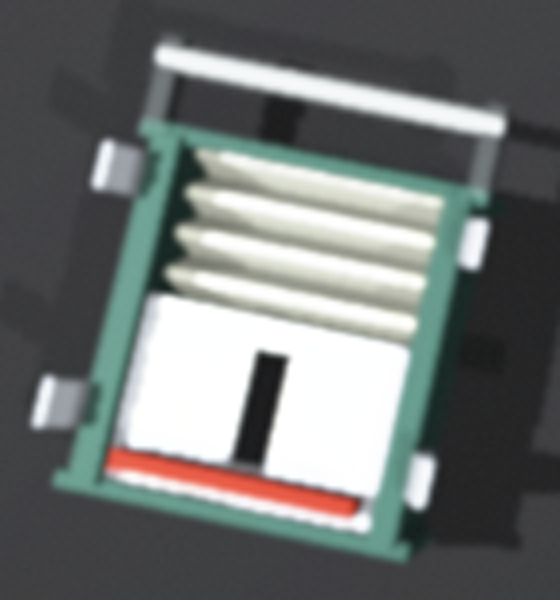

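View pics/c2.png

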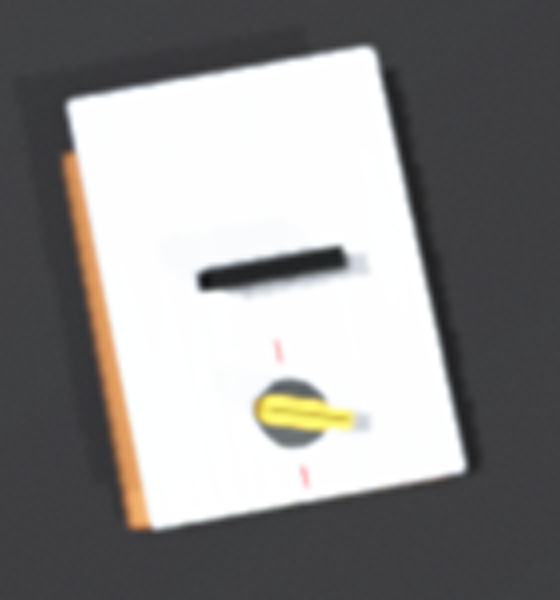

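View pics/c3.png

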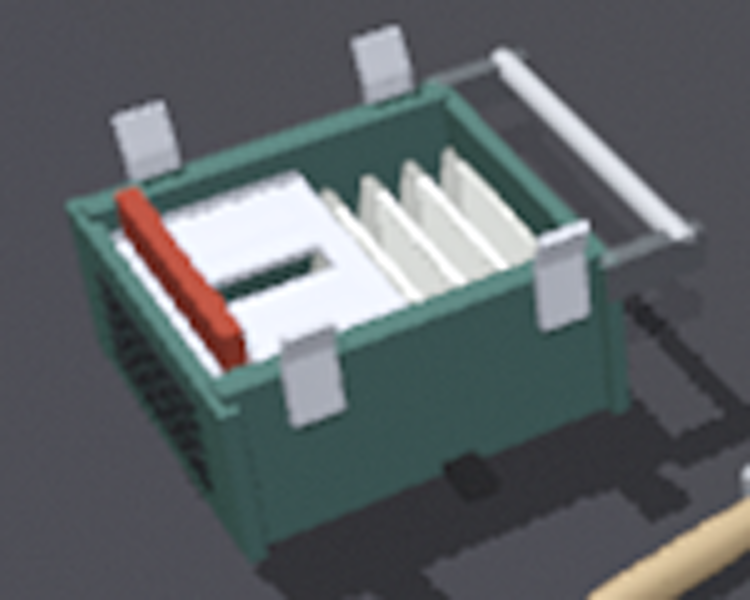

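View pics/c4.png

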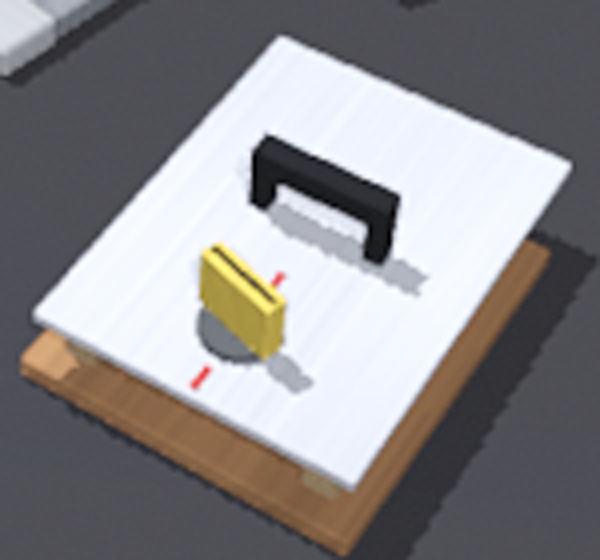

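```bash
cat > h.py <<'E'
import numpy as np,cv2
from scipy.optimize import least_squares
from scipy.spatial.transform import Rotation as Ro
from workcell import bot
def cam(n):
    c=bot.read_camera(n); c["R"]=np.array(c["R"]);c["t"]=np.array(c["t"]); return c
def proj(c,X):
    p=np.atleast_2d(X)@c["R"].T+c["t"]; return np.c_[c["fx"]*p[:,0]/p[:,2]+c["cx"],c["fy"]*p[:,1]/p[:,2]+c["cy"]]
def ray(c,uv,z):
    d=c["R"].T@np.array([(uv[0]-c["cx"])/c["fx"],(uv[1]-c["cy"])/c["fy"],1]); o=-c["R"].T@c["t"]
    return o+d*(z-o[2])/d[2]
def unc(p,s,off): return (np.array(p,float)+.5)/s-.5+off
def place(q,P,z0=0):
    c,s=np.cos(q[2]),np.sin(q[2]); P=np.asarray(P,float)
    return np.c_[q[0]+c*P[:,0]-s*P[:,1],q[1]+s*P[:,0]+c*P[:,1],P[:,2]+z0]
def fit(obs,q0,z0=0):
    f=lambda q:np.concatenate([(proj(c,place(q,P,z0))-uv).ravel() for c,P,uv in obs])
    r=least_squares(f,q0,loss="soft_l1"); return r.x,[(proj(c,place(r.x,P,z0))-uv).round(1).tolist() for c,P,uv in obs]
E
cat > fit1.py <<'E'
from h import *
T=cam("top");S=cam("side")
m=.001
PE=np.array([[95,88,79],[95,-88,79],[-101,60,97],[-101,-60,97],[-36,0,72],[-94,0,72]])*m
t=unc([[160,56],[501,124],[107,460],[358,507],[271,353],[249,465]],4,(140,235))
s=unc([[502,56],[688,233],[129,193],[235,326]],5,(140,170))
PC=np.array([[110,80,5],[110,-80,5],[-110,-80,5],[-110,80,5],[8,35,42],[8,-35,42]])*m
tc=unc([[68,100],[377,47],[467,470],[152,530],[200,278],[345,254]],4,(360,220))
sc=unc([[283,37],[570,165],[352,485],[36,314],[265,142],[393,198]],4,(300,260))
for nm,a in(("both",1),("top",2),("side",3)):
    o=[(T,PE,t),(S,PE[:4],s)];oc=[(T,PC,tc),(S,PC,sc)]
    if a==2:o=o[:1];oc=oc[:1]
    if a==3:o=o[1:];oc=oc[1:]
    q,r=fit(o,[.3,.2,-.2]);print(nm,"ext",q.round(4),r)
    q,r=fit(oc,[.3,-.2,.2],.04);print(nm,"cov",q.round(4),r)
    a=np.array([ray(T,p,.081) for p in unc([[263,408],[350,420],[290,412]],4,(360,220))])
    print("fast top",a.round(4).tolist())
    b=np.array([ray(S,p,.081) for p in unc([[217,248],[272,298]],4,(300,260))]);print("fast side",b.round(4).tolist(),np.arctan2(*(b[0]-b[1])[[1,0]])-q[2], place(q,[[-.065,0,.041]],.04))
E
python3 fit1.py
```

```text
both ext [ 0.5111  0.209  -0.1982] [[[-0.6, -0.1], [-0.0, -0.2], [0.7, -0.3], [-0.9, 0.3], [0.7, -1.1], [-0.4, 0.1]], [[-0.4, 0.7], [0.1, 1.7], [-0.6, -0.6], [0.5, 1.4]]]
both cov [ 0.5376 -0.2227  0.174 ] [[[0.4, 0.6], [-1.6, 0.5], [-1.3, -0.0], [0.2, -0.9], [1.8, -0.4], [0.1, -0.6]], [[-0.5, 0.1], [0.4, 0.2], [0.2, 0.1], [-0.6, -0.1], [-1.0, -0.8], [1.0, 1.2]]]
fast top [[0.4748, -0.2127, 0.081], [0.4688, -0.2552, 0.081], [0.4728, -0.2259, 0.081]]
fast side [[0.4759, -0.2156, 0.081], [0.471, -0.2509, 0.081]] 1.260069831729916 [[ 0.47358698 -0.2339141   0.081     ]]
top ext [ 0.5107  0.2088 -0.198 ] [[[-0.5, 0.1], [0.1, 0.0], [0.8, -0.1], [-0.8, 0.5], [0.8, -0.9], [-0.3, 0.3]]]
top cov [ 0.5373 -0.2227  0.1739] [[[0.4, 0.8], [-1.6, 0.7], [-1.2, 0.1], [0.2, -0.7], [1.8, -0.2], [0.1, -0.5]]]
fast top [[0.4748, -0.2127, 0.081], [0.4688, -0.2552, 0.081], [0.4728, -0.2259, 0.081]]
fast side [[0.4759, -0.2156, 0.081], [0.471, -0.2509, 0.081]] 1.260190701221634 [[ 0.47323038 -0.23393737  0.081     ]]
side ext [ 0.5134  0.2117 -0.1993] [[[-0.3, -0.1], [0.0, 0.8], [-0.4, -1.6], [0.6, 0.3]]]
side cov [ 0.538  -0.2226  0.1742] [[[-0.4, 0.0], [0.5, 0.1], [0.3, -0.1], [-0.5, -0.3], [-0.9, -0.9], [1.1, 1.0]]]
fast top [[0.4748, -0.2127, 0.081], [0.4688, -0.2552, 0.081], [0.4728, -0.2259, 0.081]]
fast side [[0.4759, -0.2156, 0.081], [0.471, -0.2509, 0.081]] 1.2598743817775606 [[ 0.47401837 -0.23383483  0.081     ]]
```

```bash
cat >> h.py <<'E'
def down(psi): return (Ro.from_euler("z",psi)*Ro.from_euler("x",np.pi)).as_rotvec()
def st(m=""): print(m,round(bot.current_clock(),2),np.round(bot.current_ee_pos(),4),"F",np.round(bot.current_contact_force(),1),"op",round(bot.current_opening(),3))
E
python3 - <<'E'
from h import *
q=[.5378,-.2227,.174]
p=place(q,[[.008,0,.035-.019]],.04)[0]; print(p)
bot.set_gripper(.6)
bot.goto(p+[0,0,.09],down(q[2])); st()
bot.line_to(p,max_speed=.08); st()
for n in("top","side"):cv2.imwrite(f"pics/{n}1.png",cam(n)["pixels"])
E
```

```text
[ 0.5456792  -0.22131501  0.056     ]
 3.99 [ 0.546  -0.2206  0.146 ] F [ 1.4  0.6 -0. ] op 0.601
 5.27 [ 0.5462 -0.2217  0.0567] F [0.7 0.4 0.2] op 0.599
```

```bash
python3 - <<'E'
import cv2
a=cv2.imread("pics/side1.png");cv2.imwrite("pics/c5.png",cv2.resize(a[200:400,280:480],None,fx=3,fy=3,interpolation=cv2.INTER_CUBIC))
E
```

```text
(no output)
```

View pics/c5.png

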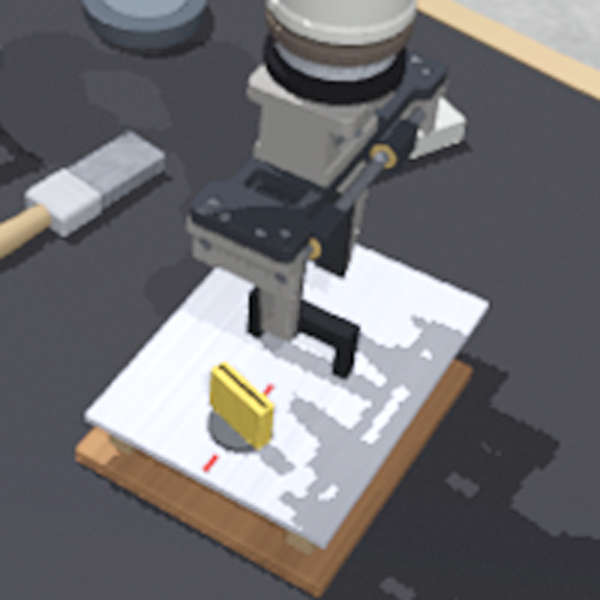

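The front finger is at crop (285,310) with the handle bar between the two fingers, and the fastener and plate are clear. Gripping and lifting.

```bash
python3 - <<'E'
from h import *
bot.set_gripper(0,40); st("grip")
p=np.array(bot.current_ee_pos())
bot.line_to(p+[0,0,.13],max_speed=.12); st("lift")
e=[.5118,.2097,-.198]
g=place(e,[[.008,0,.016]],.15)[0]; print(g)
bot.goto(g,down(e[2])); st("over")
for n in("top","side"):cv2.imwrite(f"pics/{n}2.png",cam(n)["pixels"])
E
```

```text
grip 6.26 [ 0.5457 -0.2213  0.056 ] F [ 0.4 -0.3  0.1] op 0.004
lift 7.49 [ 0.5451 -0.2209  0.1849] F [ 0.1 -0.1  0.4] op 0.005
[0.5196437  0.20812633 0.166     ]
over 9.07 [0.52   0.2074 0.166 ] F [ 0.7  0.1 -0.3] op 0.002
```

View pics/side2.png

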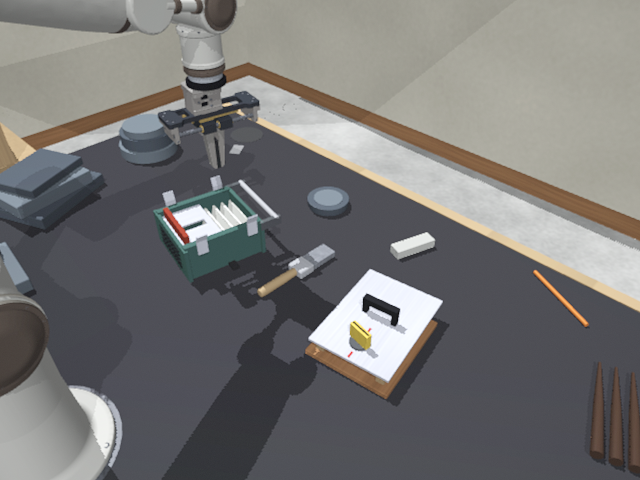

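View pics/top2.png

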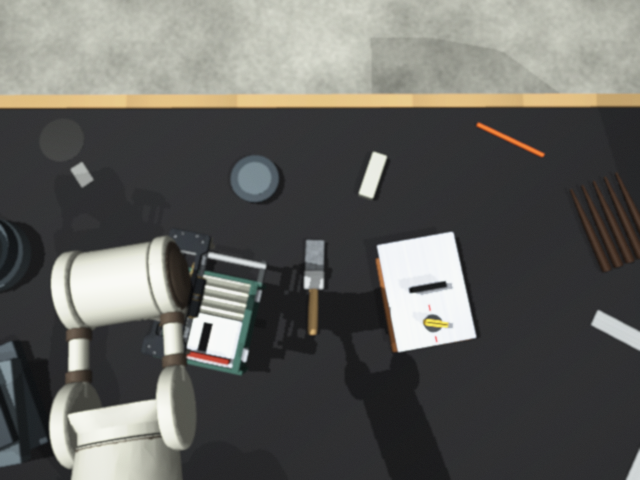

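The cover stayed on its rest: the gripper shut to 0.004 and missed the handle. I'll check where the tool really was against its reported pose.

```bash
python3 - <<'E'
from h import *
S=cam("side");T=cam("top")
p=np.array(bot.current_ee_pos());print(p,Ro.from_rotvec(bot.current_tool_rot()).as_matrix().round(3).tolist(),np.round(bot.current_joints(),3))
print("tcp now",proj(S,p),proj(T,p))
# at grasp: 
q=[.5378,-.2227,.174]
g=np.array([.5459,-.2215,.056]);x=np.array([np.cos(.174),np.sin(.174),0])
print("grasp tcp, front/back finger tip",proj(S,[g,g-.0276*x,g+.0276*x]),"crop",(proj(S,[g,g-.0276*x,g+.0276*x])-[280,200])*3)
a=S["pixels"];cv2.imwrite("pics/c6.png",cv2.resize(a[90:190,150:280],None,fx=5,fy=5,interpolation=cv2.INTER_CUBIC))
a=cv2.imread("pics/top1.png");cv2.imwrite("pics/c7.png",cv2.resize(a[200:370,350:500],None,fx=3.5,fy=3.5,interpolation=cv2.INTER_CUBIC))
E
```

```text
[0.52003245 0.20736789 0.16601752] [[0.98, -0.198, 0.0], [-0.198, -0.98, -0.0], [0.0, 0.0, -1.0]] [ 0.164  0.132  1.66  -0.     1.349  0.363]
tcp now [[219.30262669 177.89853591]] [[201.89328659 297.28706944]]
grasp tcp, front/back finger tip [[380.65845599 312.04323202]
 [373.24582449 321.35490686]
 [387.80000621 303.07208681]] crop [[301.97536797 336.12969606]
 [279.73747347 364.06472059]
 [323.40001864 309.21626044]]
```

View pics/c6.png

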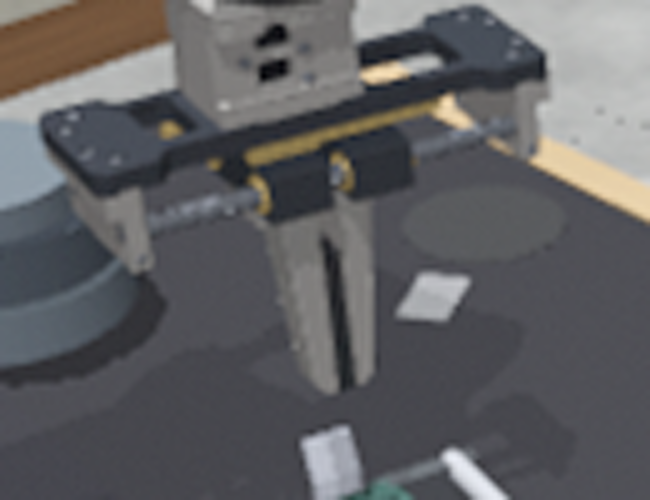

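View pics/c7.png

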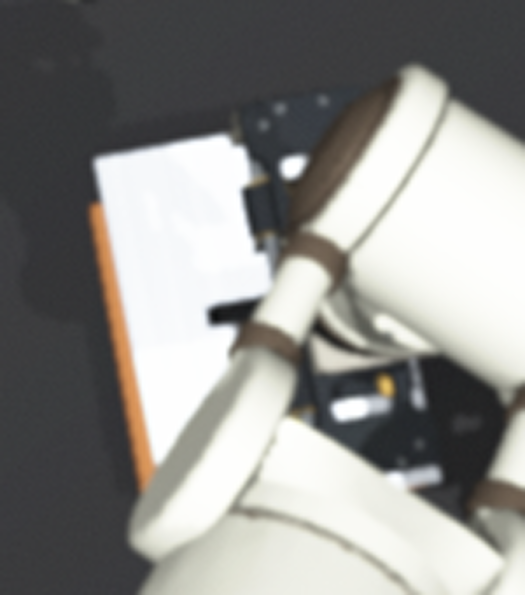

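```bash
python3 - <<'E'
from h import *
q=[.5378,-.2227,.174]
p=place(q,[[.008,0,.016]],.04)[0]
bot.set_gripper(.6)
bot.goto(p+[0,0,.07],down(q[2])); st()
bot.line_to(p,max_speed=.12); st()
z=p[2]
while z>0.010:
    z-=.003; bot.line_to([p[0],p[1],z],max_speed=.05); F=bot.current_contact_force(); print(round(z,3),np.round(F,1))
    if abs(F[2])>3 or np.hypot(F[0],F[1])>6: break
st()
for n in("top","side"):cv2.imwrite(f"pics/{n}3.png",cam(n)["pixels"])
a=cv2.imread("pics/side3.png");cv2.imwrite("pics/c8.png",cv2.resize(a[200:400,280:480],None,fx=3,fy=3,interpolation=cv2.INTER_CUBIC))
E
```

```text
11.78 [ 0.546  -0.2205  0.1261] F [-0.2  0.1  0.3] op 0.6
 12.52 [ 0.5463 -0.2215  0.0567] F [0.4 0.2 0.4] op 0.599
0.053 [-0.4 -0.2 -0. ]
0.05 [-0.4  0.7 -0.3]
0.047 [-0.4 -0.8  0.9]
0.044 [-0.4  0.4 -0. ]
0.041 [ 0.6  0.6 -0.2]
0.038 [-0.2  0.2  0.9]
0.035 [ 0.2 -0.1  0.1]
0.032 [-0.5 -1.1  0.6]
0.029 [-0.6  0.3 -0.3]
0.026 [ 0.8 -0.5 -0. ]
0.023 [ 1.   0.3 -0.1]
0.02 [-0.6 -0.3 -0.5]
0.017 [-0.6 -0.7  0.6]
0.014 [-0.5 -0.2 -0.3]
0.011 [-6.9  4.9 17.9]
 16.27 [ 0.5458 -0.2214  0.0136] F [-6.9  4.9 17.9] op 0.599
```

View pics/c8.png

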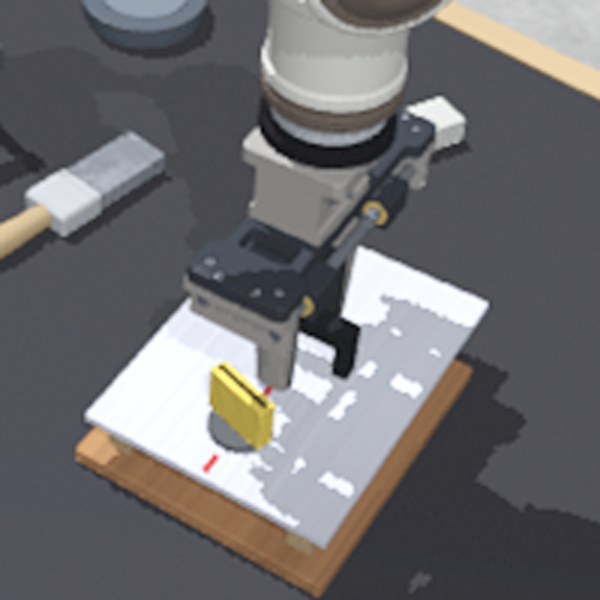

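Contact with the plate came at reported z 0.0138, where its true top is 0.045. The fingertips are therefore about 31 mm above the reported TCP, which agrees with the ~28 mm from the side image. From here on I'll correct z by 31 mm. The side picture shows the front finger at crop (272,388), in front of the handle, so the straddle is right.

```bash
cat >> h.py <<'E'
DZ=.031   # true tip z = reported z + DZ
E
python3 - <<'E'
from h import *
q=[.5378,-.2227,.174]
p=place(q,[[.008,0,.016]],.04)[0]-[0,0,DZ]
bot.line_to(p+[0,0,.001],max_speed=.05); st()
bot.set_gripper(0,40); st("grip")
if bot.current_opening()>.08:
    bot.line_to(p+[0,0,.13],max_speed=.12); st("lift")
    bot.hold(.2); st()
for n in("top","side"):cv2.imwrite(f"pics/{n}4.png",cam(n)["pixels"])
E
```

```text
16.82 [ 0.5458 -0.2214  0.0261] F [ 0.2 -0.1 -0.5] op 0.598
grip 17.52 [ 0.5454 -0.2213  0.0259] F [-0.4 -0.6  0.4] op 0.146
lift 18.74 [ 0.545  -0.2208  0.1538] F [ 0.7  0.3 -5.7] op 0.152
 18.94 [ 0.5453 -0.2211  0.1542] F [-0.3  0.1 -4.6] op 0.15
```

View pics/side4.png

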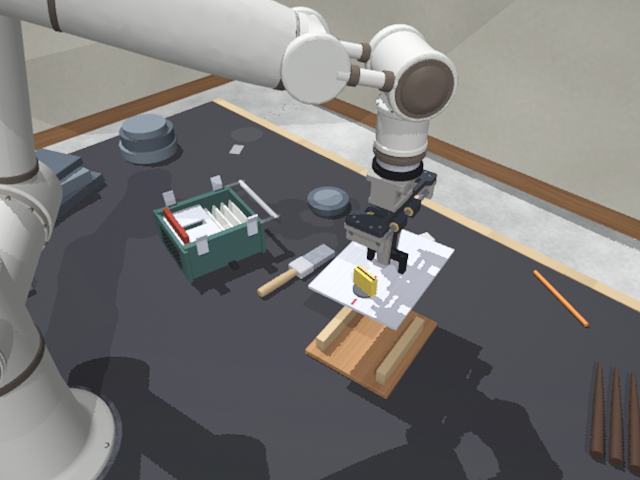

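View pics/top4.png

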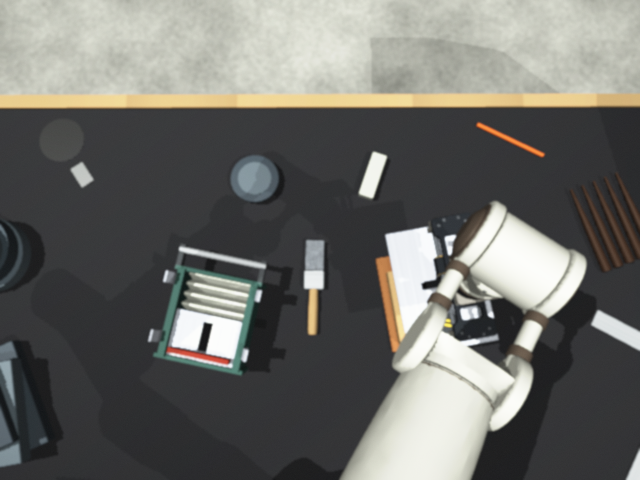

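The cover is held: opening 0.15 (14 mm) and weight 4.6 N. It looks level in the side picture at about (385,280). Next I carry it over the extractor.

```bash
python3 - <<'E'
from h import *
e=[.5118,.2097,-.198]
g=place(e,[[.008,0,.0169]],.145)[0]-[0,0,DZ]
bot.goto(g,down(e[2])); bot.hold(.2); st("over")
for n in("top","side"):cv2.imwrite(f"pics/{n}5.png",cam(n)["pixels"])
a=cv2.imread("pics/side5.png");cv2.imwrite("pics/c9.png",cv2.resize(a[110:280,140:300],None,fx=4.5,fy=4.5,interpolation=cv2.INTER_CUBIC)[:,:])
b=cv2.imread("pics/c9.png");cv2.imwrite("pics/c9.png",cv2.resize(a[120:270,140:300],None,fx=4,fy=4,interpolation=cv2.INTER_CUBIC))
a=cv2.imread("pics/top5.png");cv2.imwrite("pics/c10.png",cv2.resize(a[230:380,140:290],None,fx=4,fy=4,interpolation=cv2.INTER_CUBIC))
E
```

```text
over 20.82 [0.5201 0.2074 0.131 ] F [ 1.  -0.3 -4.7] op 0.149
```

View pics/c9.png

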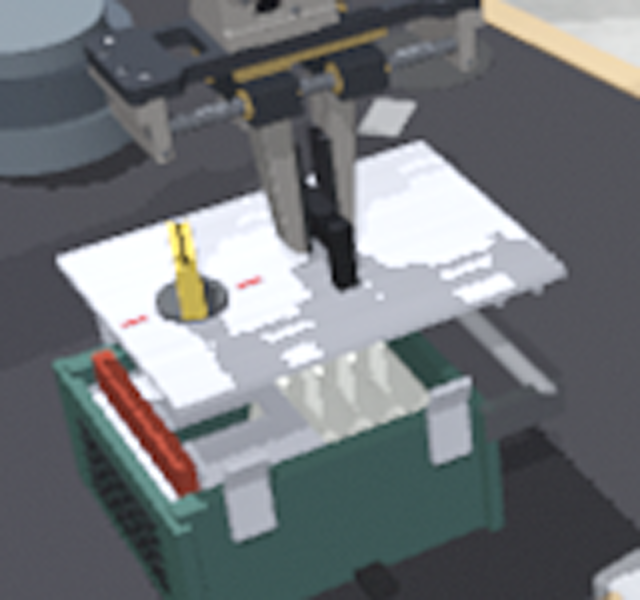

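View pics/c10.png

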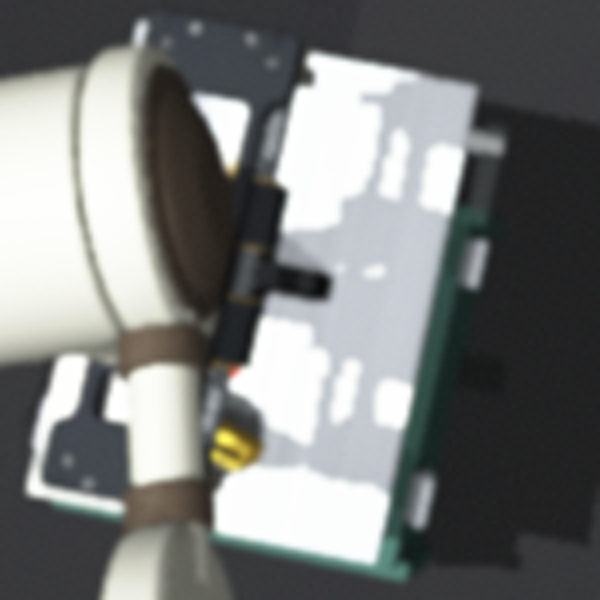

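```bash
cat > fit2.py <<'E'
from h import *
def run(T,S,t,s,PT,PS,q0):
    f=lambda q:np.concatenate([(proj(T,place(q[:3],PT,q[3]))-t).ravel(),(proj(S,place(q[:3],PS,q[3]))-s).ravel()])
    r=least_squares(f,q0,loss="soft_l1"); print(r.x.round(4),f(r.x).reshape(-1,2).round(1).tolist()); return r.x
E
python3 - <<'E'
from fit2 import *
T=cam("top");S=cam("side")
C={'bl':[110,80,5],'br':[110,-80,5],'fr':[-110,-80,5],'fl':[-110,80,5],'hr':[8,-35,42]}
P=lambda k:np.array([C[i] for i in k.split()])*.001
t=unc([[478,83],[380,563],[30,490],[328,284]],4,(140,230)); s=unc([[425,140],[565,268],[178,405],[57,258]],4,(140,120))
q=run(T,S,t,s,P('br fr fl hr'),P('bl br fr fl'),[.51,.21,-.2,.145])
e=[.5118,.2097,-.198]
for k in(-.198,):
  d=q[:2]-e[:2];print("in ext frame",Ro.from_euler("z",-e[2]).apply([*d,0]).round(4))
print(bot.current_clock())
E
```

```text
[ 0.5131  0.2061 -0.1973  0.1468] [[0.5, 1.0], [-0.5, -0.0], [0.4, 0.7], [-1.7, -0.6], [-0.2, 0.1], [0.7, -0.3], [0.3, 0.4], [0.3, -0.4]]
in ext frame [ 0.002  -0.0033  0.    ]
21.025
```

```bash
python3 - <<'E'
from h import *
e=[.5118-.0014,.2097+.0031,-.198]
f=lambda u:place(e,[[.008,0,.0169]],u)[0]-[0,0,DZ+.0018]
bot.line_to(f(.145),max_speed=.05)
bot.line_to(f(.111),max_speed=.08);bot.hold(.1); st()
for n in("top","side"):cv2.imwrite(f"pics/{n}6.png",cam(n)["pixels"])
a=cv2.imread("pics/side6.png");cv2.imwrite("pics/c11.png",cv2.resize(a[140:280,145:290],None,fx=4.2,fy=4.2,interpolation=cv2.INTER_CUBIC))
a=cv2.imread("pics/top6.png");cv2.imwrite("pics/c12.png",cv2.resize(a[230:380,140:290],None,fx=4,fy=4,interpolation=cv2.INTER_CUBIC))
E
```

```text
21.95 [0.5188 0.2113 0.0956] F [ 0.5  0.  -3.8] op 0.147
```

View pics/c11.png

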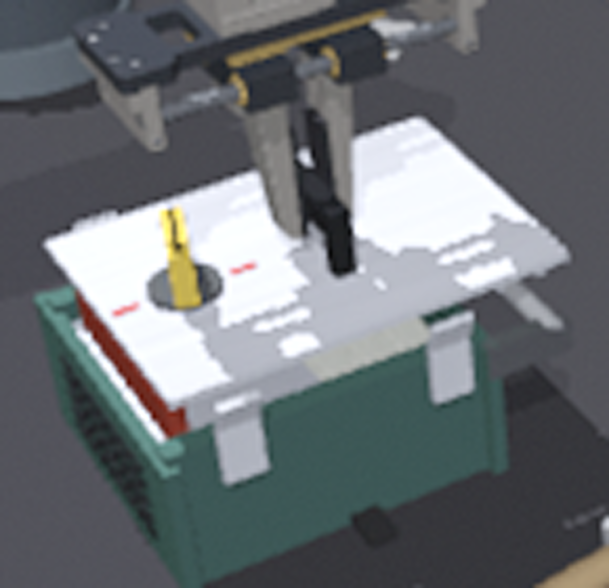

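View pics/c12.png

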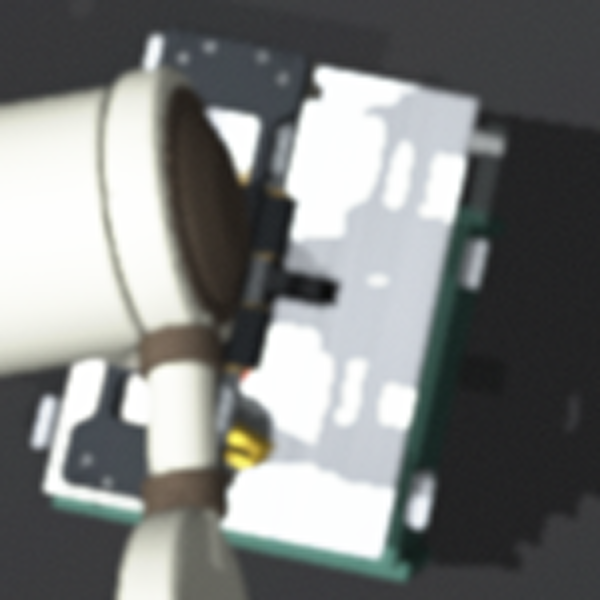

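```bash
python3 - <<'E'
from fit2 import *
T=cam("top");S=cam("side")
C={'bl':[110,80,5],'br':[110,-80,5],'fr':[-110,-80,5],'fl':[-110,80,5],'hr':[8,-35,42]}
P=lambda k:np.array([C[i] for i in k.split()])*.001
t=unc([[478,98],[387,557],[47,490],[335,289]],4,(140,230)); s=unc([[418,117],[568,256],[182,404],[45,243]],4.2,(145,140))
q=run(T,S,t,s,P('br fr fl hr'),P('bl br fr fl'),[.51,.21,-.2,.11])
for e in([.5111,.209,-.198],[.5118,.2097,-.198]):
  d=q[:2]-e[:2];print("in ext frame",Ro.from_euler("z",-e[2]).apply([*d,0]).round(4))
print(bot.current_clock())
E
```

```text
[ 0.5115  0.2101 -0.1863  0.1101] [[0.2, 0.1], [-0.3, -0.1], [1.3, 0.8], [-1.6, -0.4], [0.6, 0.4], [0.7, -0.8], [-1.8, -0.1], [0.3, 0.4]]
in ext frame [0.0002 0.0011 0.    ]
in ext frame [-0.0003  0.0003  0.    ]
22.15
```

```bash
python3 - <<'E'
from h import *
e=[.5118-.0014,.2097+.0031,-.198]
def pose(u,th):
    R=Ro.from_euler("z",e[2])*Ro.from_euler("y",th)
    # u = underside height at cover x=8
    o=place(e,[[.008,0,0]],u)[0]+R.apply([0,0,.0169])-[0,0,DZ+.0018]
    # DZ acts along tool axis
    o=o+(np.array([0,0,DZ])-R.apply([0,0,DZ]))
    return o,(R*Ro.from_euler("x",np.pi)).as_rotvec()
for u,th in((.105,0),(.101,0),(.0985,.03),(.095,.055),(.093,.06)):
    p,r=pose(u,th); bot.line_to(p,r,max_speed=.05); F=np.array(bot.current_contact_force()); st(f"{u} {th}")
    if abs(F[2]+4.4)>12 or np.hypot(*F[:2])>12: print("STOP");break
for n in("top","side"):cv2.imwrite(f"pics/{n}7.png",cam(n)["pixels"])
a=cv2.imread("pics/side7.png");cv2.imwrite("pics/c13.png",cv2.resize(a[140:280,145:290],None,fx=4.2,fy=4.2,interpolation=cv2.INTER_CUBIC))
E
```

```text
0.105 0 22.42 [0.5176 0.2111 0.0884] F [-1.1 -0.6 -5. ] op 0.147
0.101 0 22.67 [0.5179 0.2112 0.0846] F [ 0.4  0.5 -6.1] op 0.151
0.0985 0.03 22.92 [0.5181 0.2108 0.0826] F [-1.3 -2.1 -3.6] op 0.146
0.095 0.055 23.17 [0.5176 0.21   0.0798] F [-4.  -5.9  0.9] op 0.147
0.093 0.06 23.42 [0.5178 0.2099 0.0777] F [ 0.  -5.7 -1.6] op 0.15
```

View pics/c13.png

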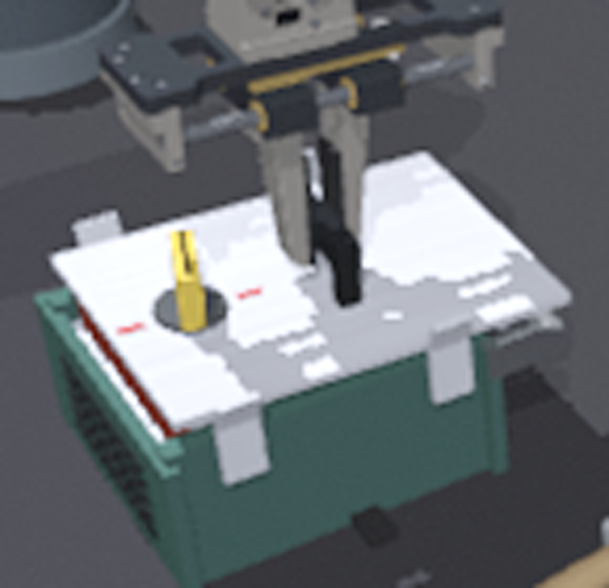

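The cover sits between the ears with its front edge on the red seal, crop (110,360), and its back edge over the bar end, crop (545,320). The light sideways force comes from the ears. Releasing.

```bash
python3 - <<'E'
from h import *
bot.set_gripper(.45,20); bot.hold(.3); st()
p=np.array(bot.current_ee_pos()); R=Ro.from_rotvec(bot.current_tool_rot())
bot.line_to(p-R.apply([0,0,.07]),max_speed=.15); st()
q=[.35,.0,.25]
for n in("top","side"):cv2.imwrite(f"pics/{n}8.png",cam(n)["pixels"])
a=cv2.imread("pics/side8.png");cv2.imwrite("pics/c14.png",cv2.resize(a[140:280,145:290],None,fx=4.2,fy=4.2,interpolation=cv2.INTER_CUBIC))
a=cv2.imread("pics/top8.png");cv2.imwrite("pics/c15.png",cv2.resize(a[230:380,140:290],None,fx=4,fy=4,interpolation=cv2.INTER_CUBIC))
E
```

```text
24.39 [0.5174 0.2114 0.0771] F [ 0.6 -0.2  0.4] op 0.451
 25.01 [0.521  0.2104 0.1462] F [ 0.3  0.8 -0.5] op 0.452
```

View pics/c14.png

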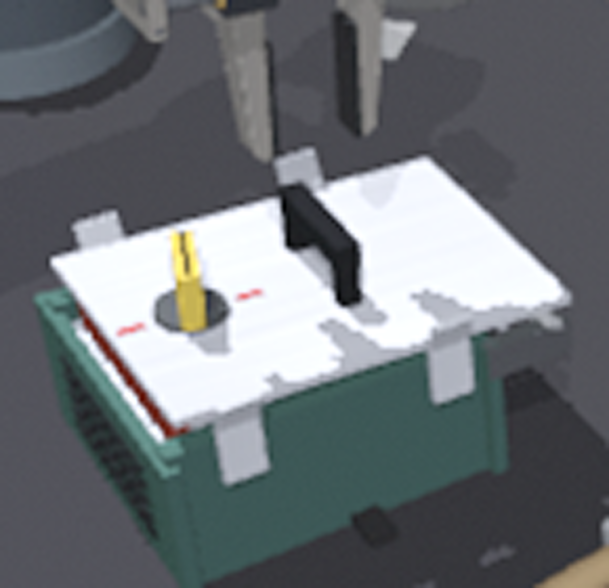

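View pics/c15.png

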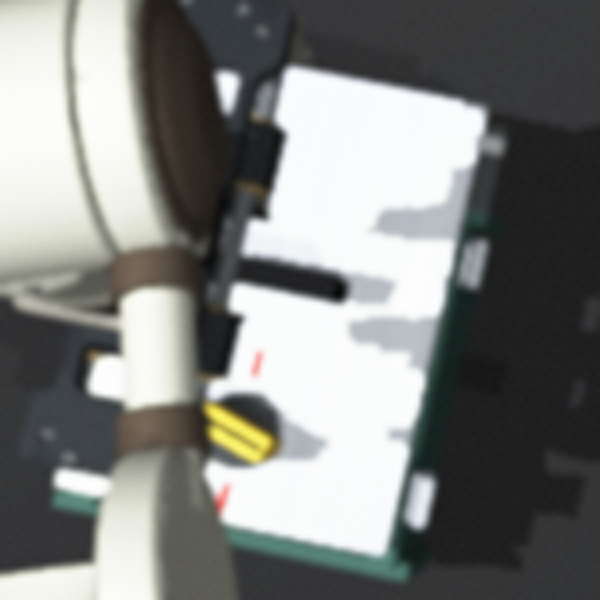

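```bash
cat > fit3.py <<'E'
from h import *
def place5(q,P):
    R=Ro.from_euler("z",q[3])*Ro.from_euler("y",q[4]); return R.apply(np.asarray(P,float))+q[:3]
def run5(T,S,t,s,PT,PS,q0):
    f=lambda q:np.concatenate([(proj(T,place5(q,PT))-t).ravel(),(proj(S,place5(q,PS))-s).ravel()])
    r=least_squares(f,q0,loss="soft_l1"); print(r.x.round(4),f(r.x).reshape(-1,2).round(1).tolist()); return r.x
def report(q,e=(.5113,.2093,-.198)):
    for nm,p in(("hook",[.095,0,-.006]),("front",[-.108,0,0])):
        w=place5(q,[p])[0]; d=Ro.from_euler("z",-e[2]).apply([w[0]-e[0],w[1]-e[1],0]); print(nm,d[:2].round(4),w[2].round(4))
C={'bl':[110,80,5],'br':[110,-80,5],'fr':[-110,-80,5],'fl':[-110,80,5],'hr':[8,-35,42],'hl':[8,35,42]}
P=lambda k:np.array([C[i] for i in k.split()])*.001
E
python3 - <<'E'
from fit3 import *
T=cam("top");S=cam("side")
t=unc([[487,107],[388,557],[343,287]],4,(140,230)); s=unc([[425,157],[568,294],[174,425],[51,260],[292,190],[348,243]],4.2,(145,140))
q=run5(T,S,t,s,P('br fr hr'),P('bl br fr fl hl hr'),[.51,.21,.09,-.2,.06])
report(q)
# fastener slot direction from side & top
zt=place5(q,[[-.065,0,.041]])[0]; print("axis top",zt.round(4))
a=[ray(S,p,zt[2]) for p in unc([[180,236],[192,268]],4.2,(145,140))]
b=[ray(T,p,zt[2]) for p in unc([[208,415],[270,452]],4,(140,230))]
print(np.round(a,4).tolist(),np.round(b,4).tolist())
for u in(a,b): d=u[0]-u[1]; print(np.arctan2(d[1],d[0])-q[3])
print(bot.current_clock())
E
python3 - <<'E'
import cv2
a=cv2.imread("pics/side8.png");cv2.imwrite("pics/c16.png",cv2.resize(a[185:225,165:215],None,fx=12,fy=12,interpolation=cv2.INTER_CUBIC))
E
```

```text
[ 0.5102  0.2096  0.092  -0.197   0.0578] [[0.1, 0.6], [0.0, 0.1], [-1.2, 0.1], [0.0, 0.1], [0.7, -0.0], [0.1, -0.3], [-0.2, 0.7], [-0.2, -1.6], [1.0, 0.8]]
hook [0.0933 0.0002] 0.0805
front [-0.109  0.   ] 0.0982
axis top [0.4489 0.2219 0.1366]
[[0.4555, 0.238, 0.1366], [0.4435, 0.2105, 0.1366]] [[0.455, 0.2314, 0.1366], [0.4381, 0.2024, 0.1366]]
1.355499364915933
1.2404058298807867
25.2083
```

View pics/c16.png

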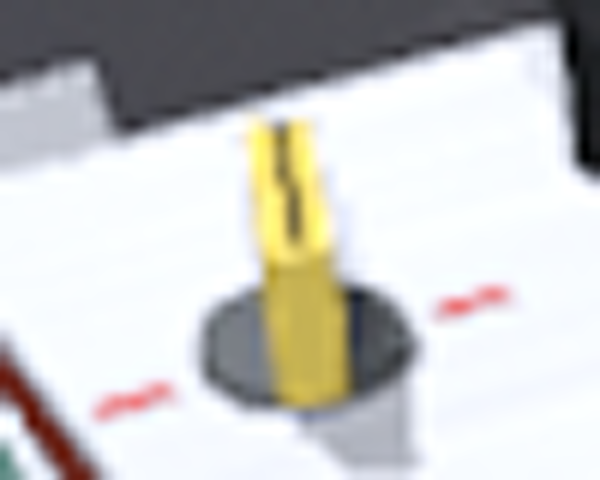

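The cover hangs correctly: hook at (93, 0) mm with z 80.5, front edge at z 98, fastener about 1.26 rad. Next I hover over the fastener with the jaws across its bar and check alignment.

```bash
cat >> fit3.py <<'E'
QC=[.5102,.2096,.092,-.197,.0578]
OFF=np.array([-.0014,.0014,0])  # cover-frame correction of command
def fpose(a,h,pitch=None,dq=(0,0,0),off=OFF):
    """tool pose with jaws across a fastener bar at angle a; h=true tip height over underside"""
    q=np.array(QC,float).copy(); q[:3]+=dq
    if pitch is not None: q[4]=pitch
    R=Ro.from_euler("z",q[3])*Ro.from_euler("y",q[4])
    tip=place5(q,[[-.065+off[0],off[1],h]])[0]-R.apply([0,0,DZ])
    return tip,(R*Ro.from_euler("z",a-np.pi/2)*Ro.from_euler("x",np.pi)).as_rotvec()
E
python3 - <<'E'
from fit3 import *
p,r=fpose(1.26,.075)
print(p,np.round(bot.inverse_kinematics(p,r),2), np.round(bot.inverse_kinematics(*fpose(0,.014)),2))
bot.goto(p,r); bot.line_to(*fpose(1.26,.046),max_speed=.08);bot.hold(.1); st()
for n in("top","side"):cv2.imwrite(f"pics/{n}9.png",cam(n)["pixels"])
a=cv2.imread("pics/side9.png");cv2.imwrite("pics/c17.png",cv2.resize(a[140:240,145:250],None,fx=6,fy=6,interpolation=cv2.INTER_CUBIC))
a=cv2.imread("pics/top9.png");cv2.imwrite("pics/c18.png",cv2.resize(a[230:380,140:290],None,fx=4,fy=4,interpolation=cv2.INTER_CUBIC))
E
```

```text
[0.44795968 0.22345007 0.13976231] [0.2  0.05 1.81 0.02 1.34 0.71] [0.21 0.11 1.87 0.02 1.22 1.97]
 26.25 [0.4469 0.2238 0.1112] F [ 0.2 -0.   0.7] op 0.452
```

View pics/c17.png

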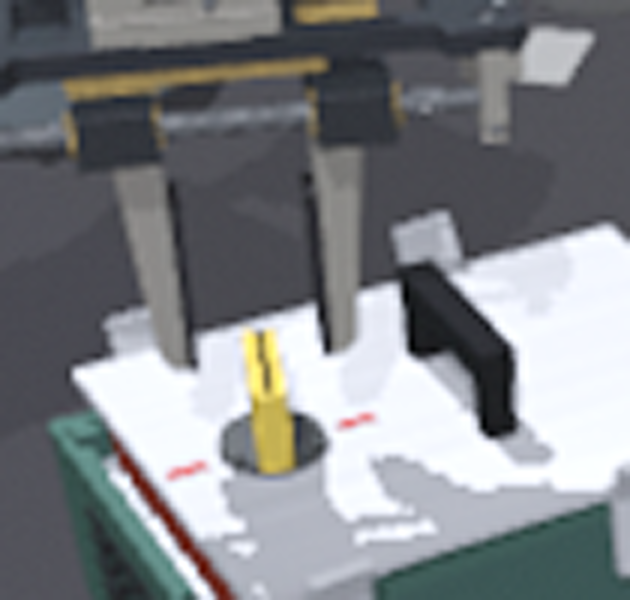

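View pics/c18.png

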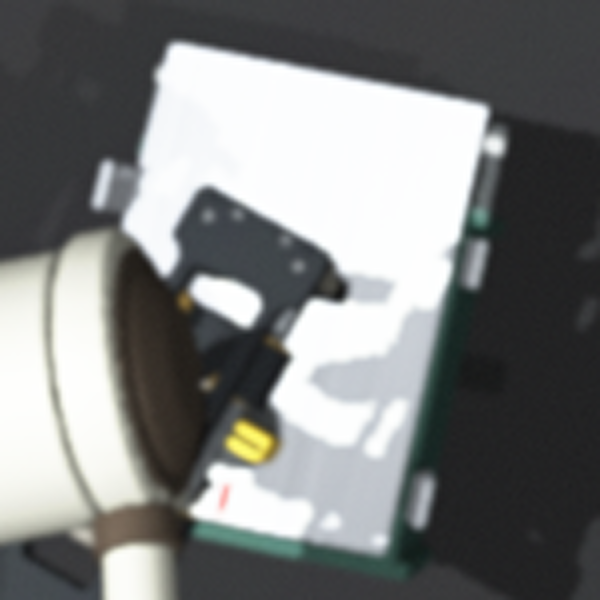

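```bash
python3 - <<'E'
from fit3 import *
S=cam("side")
R=Ro.from_rotvec(bot.current_tool_rot()); p=np.array(bot.current_ee_pos())
w=.452*.092/2
for sx in(-1,1):
  for sy in(-1,1):
    X=p+R.apply([sx*w,sy*.010,-DZ]); print(sx,sy,((proj(S,X)-[145,140])*6+2.5).round(0))
q=QC
# bar-top centre & ends in this crop
for s in(-.022,0,.022):
    X=place5(q,[[-.065+s*np.cos(1.26),s*np.sin(1.26),.041]]);print("bar",s,((proj(S,X)-[145,140])*6+2.5).round(0))
E
```

```text
-1 -1 [[199. 340.]]
-1 1 [[203. 371.]]
1 -1 [[320. 327.]]
1 1 [[326. 357.]]
bar -0.022 [[275. 398.]]
bar 0 [[268. 363.]]
bar 0.022 [[262. 330.]]
```

```bash
sed -i 's/^OFF=.*/OFF=np.array([-.0016,0,0])/' fit3.py; python3 - <<'E'
from fit3 import *
bot.line_to(*fpose(1.26,.046),max_speed=.08)
bot.line_to(*fpose(1.26,.015),max_speed=.08);bot.hold(.1); st()
bot.set_gripper(0,15);bot.hold(.1); st("grip"); print(np.round(bot.current_ft_torque(),2))
if bot.current_opening()>.07:
    for a in(1.0,.7,.4):
        bot.line_to(*fpose(a,.015),max_speed=.05); st(a); print(np.round(bot.current_ft_torque(),2))
        if np.linalg.norm(bot.current_contact_force())>15: print("STOP");break
for n in("top","side"):cv2.imwrite(f"pics/{n}10.png",cam(n)["pixels"])
a=cv2.imread("pics/side10.png");cv2.imwrite("pics/c19.png",cv2.resize(a[140:280,145:290],None,fx=4.2,fy=4.2,interpolation=cv2.INTER_CUBIC))
E
```

```text
27.29 [0.4446 0.2229 0.0803] F [-1.2 -0.5 -0. ] op 0.448
grip 27.94 [0.4442 0.2228 0.08  ] F [1.1 0.3 0.4] op 0.129
[-0.03  0.18 -0.02]
1.0 28.35 [0.4439 0.2232 0.0802] F [-2.9  2.   3.6] op 0.127
[ 0.35  0.58 -0.  ]
0.7 28.8 [0.4444 0.2233 0.0804] F [-1.9  3.   5.2] op 0.13
[0.65 0.62 0.03]
0.4 29.25 [0.4446 0.2234 0.0804] F [-2.2  3.9  5.5] op 0.131
[0.89 0.47 0.05]
```

View pics/c19.png

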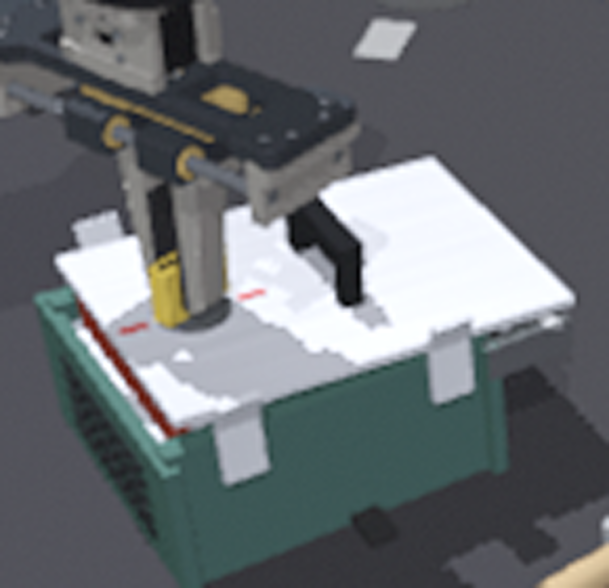

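The fastener is turning with small forces, and the cover is still seated. I continue to 0.

```bash
python3 - <<'E'
from fit3 import *
for a in(.2,0):
    bot.line_to(*fpose(a,.015),max_speed=.05); st(a)
bot.hold(.5); st()
for n in("top","side"):cv2.imwrite(f"pics/{n}11.png",cam(n)["pixels"])
a=cv2.imread("pics/side11.png");cv2.imwrite("pics/c20.png",cv2.resize(a[140:280,145:290],None,fx=4.2,fy=4.2,interpolation=cv2.INTER_CUBIC))
a=cv2.imread("pics/top11.png");cv2.imwrite("pics/c21.png",cv2.resize(a[230:380,140:290],None,fx=4,fy=4,interpolation=cv2.INTER_CUBIC))
E
```

```text
0.2 29.7 [0.4442 0.2227 0.0797] F [-0.2  2.1  0.3] op 0.128
0 30.05 [0.4443 0.2227 0.0798] F [1.5 0.9 0.6] op 0.13
 30.55 [0.4442 0.2227 0.0798] F [ 1.6  1.7 -0.6] op 0.128
```

View pics/c20.png

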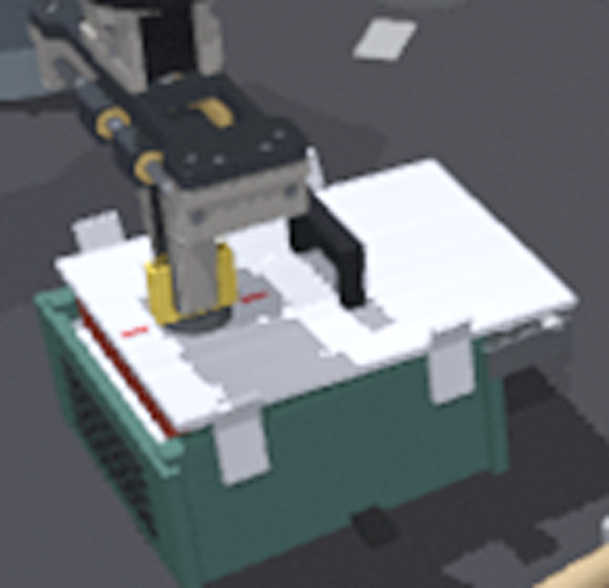

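View pics/c21.png

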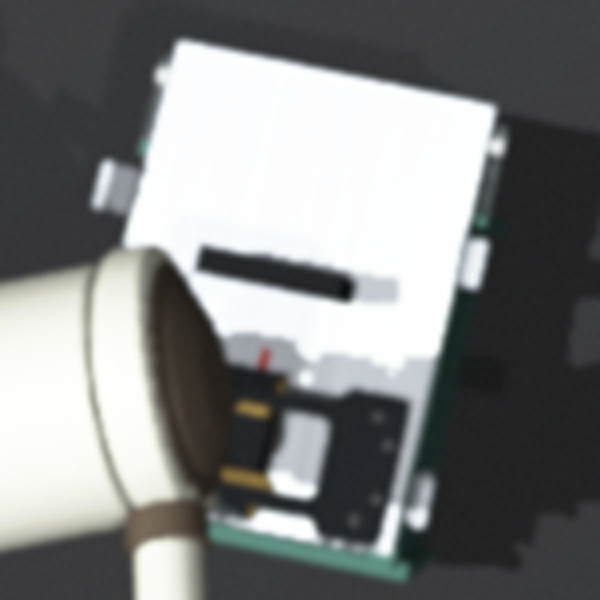

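```bash
python3 - <<'E'
from fit3 import *
T=cam("top");S=cam("side")
C['hl']=[8,35,42]
t=unc([[181,42],[496,107],[391,557],[352,288]],4,(140,230)); s=unc([[433,157],[575,297],[178,427],[57,257],[356,245]],4.2,(145,140))
q=run5(T,S,t,s,P('bl br fr hr'),P('bl br fr fl hr'),[.51,.21,.09,-.2,.06]); report(q)
print(bot.current_clock())
E
```

```text
[ 0.5113  0.206   0.0934 -0.2107  0.0541] [[0.2, 0.3], [0.2, 0.6], [0.2, -0.0], [-1.6, -0.4], [0.1, -0.0], [0.5, -0.5], [-0.2, -0.8], [-0.1, 1.0], [0.3, 0.3]]
hook [ 0.0952 -0.0044] 0.0822
front [-0.1072 -0.0019] 0.0992
30.75
```

Fastener in line with the red marks at crop (133,330) and (255,295), hook at (95,-4) mm. To press, I open the jaws around the disc and push both fingertips onto the plate beside the fastener.

```bash
python3 - <<'E'
from fit3 import *
bot.set_gripper(.56,30); bot.hold(.2); st("open")
rot=down(-.203-np.pi/2)
xy=[.446,.2223]
bot.line_to([*xy,.0805],rot,max_speed=.04); st("vert")
z=.0805
while z>.052:
    z-=.002; bot.line_to([*xy,z],max_speed=.04); bot.hold(.05); F=np.array(bot.current_contact_force()); print(round(z,4),np.round(bot.current_ee_pos(),4),np.round(F,1))
    if F[2]>24 or np.hypot(*F[:2])>14: break
bot.hold(.2); st("pressed"); print(np.round(bot.current_ft_torque(),2))
for n in("top","side"):cv2.imwrite(f"pics/{n}12.png",cam(n)["pixels"])
a=cv2.imread("pics/side12.png");cv2.imwrite("pics/c22.png",cv2.resize(a[140:280,145:290],None,fx=4.2,fy=4.2,interpolation=cv2.INTER_CUBIC))
a=cv2.imread("pics/top12.png");cv2.imwrite("pics/c23.png",cv2.resize(a[230:380,140:290],None,fx=4,fy=4,interpolation=cv2.INTER_CUBIC))
E
```

```text
open 31.68 [0.4441 0.2228 0.0799] F [-0.7 -0.8 -0.8] op 0.561
vert 31.93 [0.4454 0.2225 0.0805] F [-0.2  0.1 -0.1] op 0.557
0.0785 [0.4461 0.2222 0.0784] [0.4 0.9 0.7]
0.0765 [0.446  0.2223 0.0764] [-0.7 -0.  -0.5]
0.0745 [0.4459 0.2223 0.0744] [0.1 0.8 0.3]
0.0725 [0.4459 0.2223 0.0724] [-0.9 -0.  -0.5]
0.0705 [0.4459 0.2223 0.0704] [-0.9 -0.2 -0.2]
0.0685 [0.4463 0.2224 0.0688] [-0.3  0.3  1.9]
0.0665 [0.4463 0.2224 0.0667] [ 0.  -0.4  2.3]
0.0645 [0.4463 0.2224 0.0647] [0.3 1.6 3.8]
0.0625 [0.4463 0.2224 0.0628] [1.2 0.6 5.6]
0.0605 [0.4462 0.2224 0.0609] [-0.   0.1  5.8]
0.0585 [0.4461 0.2225 0.0591] [-1.   1.6  7.5]
0.0565 [0.4462 0.2224 0.0586] [-5.1 -1.4 19.1]
0.0545 [0.4463 0.2225 0.0586] [-12.9  -2.8  32.9]
pressed 36.02 [0.4463 0.2224 0.0586] F [-13.2  -3.5  33.3] op 0.559
[-0.53  2.57 -0.02]
```

View pics/c22.png

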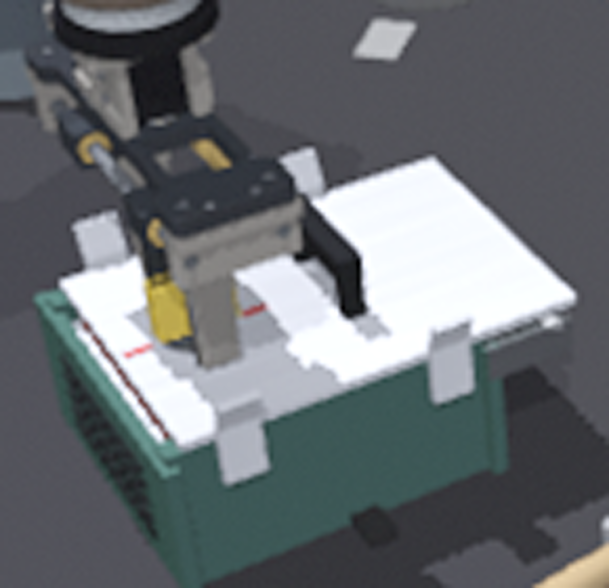

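View pics/c23.png

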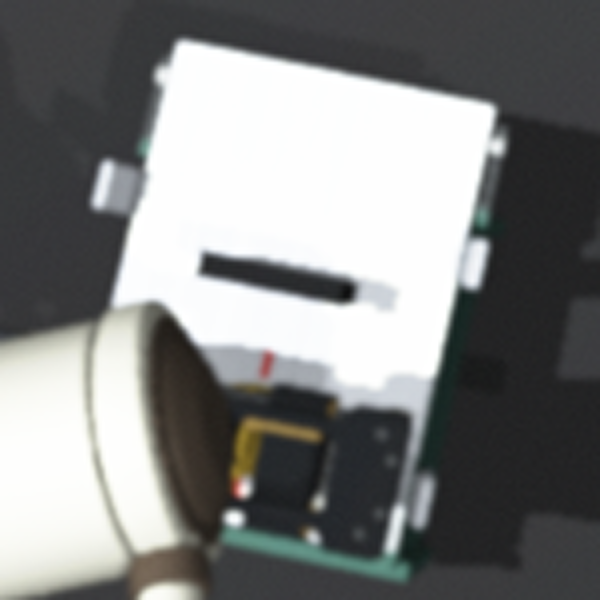

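```bash
python3 - <<'E'
from fit3 import *
bot.line_to([.446,.2223,.0562],max_speed=.04); bot.hold(.2); st()
T=cam("top");S=cam("side")
t=unc([[181,42],[496,107],[353,290]],4,(140,230)); s=unc([[433,157],[575,297],[181,443],[60,280],[358,252]],4.2,(145,140))
q=run5(T,S,t,s,P('bl br hr'),P('bl br fr fl hr'),[.51,.21,.09,-.2,.0]); report(q)
cv2.imwrite("pics/side13.png",S["pixels"]);a=S["pixels"];cv2.imwrite("pics/c24.png",cv2.resize(a[195:255,150:220],None,fx=9,fy=9,interpolation=cv2.INTER_CUBIC))
E
```

```text
36.58 [0.4463 0.2225 0.0586] F [-6.8 -1.  20.5] op 0.562
[ 0.5115  0.2053  0.088  -0.2036  0.0073] [[0.2, 0.5], [0.3, 0.2], [-1.2, -0.1], [-0.0, 0.1], [0.8, -0.5], [0.4, -0.3], [0.0, -0.2], [-0.4, 1.0]]
hook [ 0.096  -0.0045] 0.0813
front [-0.107  -0.0033] 0.0888
```

View pics/c24.png

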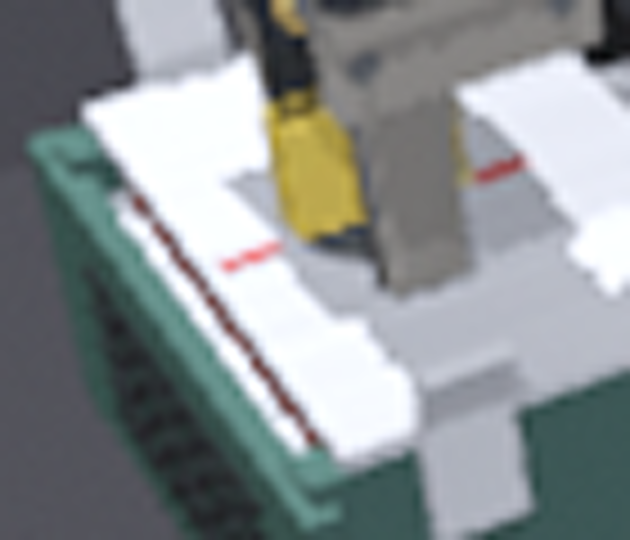

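```bash
python3 - <<'E'
from fit3 import *
S=cam("side"); T=cam("top"); q=[.5115,.2053,.087,-.2036,.005]
for a in(-.2,-.1,0,.1,.2):
    P=[[-.065+sx*.022*np.cos(a)-sy*.006*np.sin(a), sx*.022*np.sin(a)+sy*.006*np.cos(a),.041] for sx,sy in((-1,-1),(-1,1),(1,-1),(1,1))]
    P+= [[p[0],p[1],.009] for p in P[:1]+P[2:3]]
    print(a,((proj(S,place5(q,P))-[150,195])*9+4).round(0).tolist())
print("marks?",((proj(S,place5(q,[[-.095,0,.005],[-.035,0,.005]]))-[150,195])*9+4).round(0).tolist())
a=cv2.imread("pics/side13.png");cv2.imwrite("pics/c25.png",cv2.resize(a[200:226,172:206],None,fx=20,fy=20,interpolation=cv2.INTER_CUBIC))
E
```

```text
-0.2 [[279.0, 122.0], [269.0, 94.0], [468.0, 81.0], [457.0, 54.0], [300.0, 232.0], [485.0, 191.0]]
-0.1 [[284.0, 126.0], [269.0, 99.0], [468.0, 75.0], [452.0, 49.0], [305.0, 237.0], [485.0, 186.0]]
0 [[290.0, 130.0], [269.0, 105.0], [467.0, 70.0], [446.0, 46.0], [311.0, 241.0], [484.0, 180.0]]
0.1 [[296.0, 134.0], [271.0, 110.0], [465.0, 65.0], [439.0, 42.0], [317.0, 245.0], [482.0, 175.0]]
0.2 [[304.0, 137.0], [274.0, 115.0], [462.0, 60.0], [432.0, 39.0], [324.0, 248.0], [479.0, 170.0]]
marks? [[271.0, 253.0], [507.0, 170.0]]
```

View pics/c25.png

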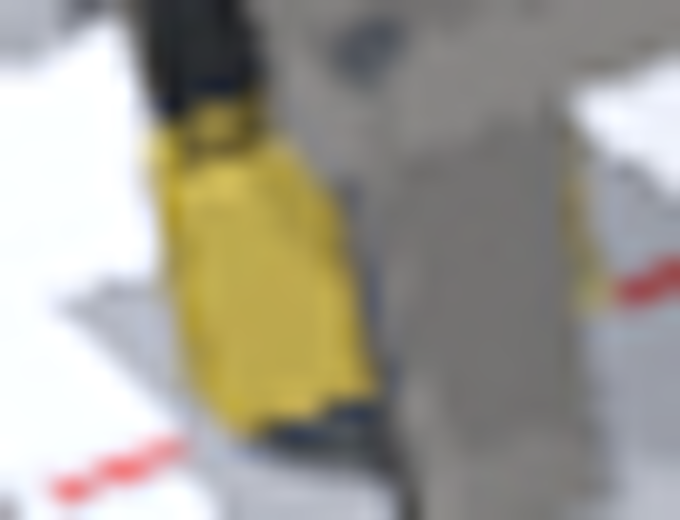

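The bar's lower edge slopes -0.34 in the image, the predicted value for an angle of about 0 (±0.2 rad would give -0.50 or -0.22). The cover is against a hard stop with 20 N on it, so I'm handing in.

```bash
python3 - <<'E'
from h import *
st(); print(np.abs(bot.current_joint_vel()).max().round(4))
bot.job_done(); print("done")
E
```

```text
36.77 [0.4462 0.2224 0.0586] F [-7.6 -1.7 21. ] op 0.56
0.0017
the job is handed in; nothing more can be done
done
```

The job is handed in at about 37 s. The cover hangs on the bar, the fastener is in line with the red marks, and the gripper is still holding the cover down with about 21 N.

**What I did**
- I hung the cover with its hook over the bar and its front edge on the seal. The fastener was still at about 1.26 rad.
- I gripped the fastener and turned it to 0.
- I then opened the jaws and pressed the cover down with both fingertips on the plate, either side of the fastener. I did not keep a grip on the fastener itself, so the final hold is a push, not a grip.

**Last checks**
- **Hook:** about (96, -4.5) mm in the extractor frame, z 81 mm by camera.
- **Press:** a hard stop. The height did not change between 20 and 33 N, and the fingertips were about 90 mm above the bench, which is flush.
- **Fastener:** about 0 rad by image, with an uncertainty of perhaps 0.1.
- **Arm:** at rest.
- **Bystanders:** I never worked near the inkstone, whetstone or brush. No later picture I looked at showed them moved, but I did not measure them at the end.

**What failed or disagreed**
- **Missed first grasp:** the real fingertips sit about 31 mm above the reported TCP. I found this from the side picture and by touching the plate, and corrected for it afterwards.
- **Front height:** the final camera fit read 88.8 mm, slightly over the 88.5 mm limit. The same fits read about 2 mm high elsewhere, and the contact height gives about 85 mm.
- **Sideways drift:** turning the fastener dragged the cover about 4 mm sideways, within the ±12 mm allowed.

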